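Hook the brown brick-slip hanger inside the soak tub

TASK

Pick up the hanger that holds the dark brown glazed brick slip and hook its bent lip over the front wall of the steel soak tub (the wall facing the robot, with the green drain plug), so that the slip hangs inside the tub, upright and with the bend resting fully down on the rim, and let go. The tub stands anywhere along its play in the drip tray, so feel for the wall and be gentle with it; do not ram it or drop the hanger. Leave everything else on the bench where it is.

Things in the scene. Friction and masses are not known exactly. Their poses are not given: they have to be found in the camera images.
- tray: Grey drip tray fixed to the bench, 260 (x) x 310 (y) mm, origin centre of its underside, z up. In it an open steel tub, outside 200 (x) x 270 (y) mm, walls 5 mm, rim 112 mm and inner floor 17 mm above the bench, square to the tray and centred in y; along the tray's x it stands anywhere within 12 mm of the middle, not measured. Pushed, it slides only above about 30 N.
- tray_front (a point): Where the middle of the front wall's rim would be if the tub stood midway: 97.5 mm to -x of the tray's middle, 112 mm above the bench; the real wall (5 mm thick) is up to 12 mm nearer or farther along x. Axes as the tray's; +x points into the tub. A green drain plug (22 mm across, 12 mm long, 47 mm above the bench) is on this wall's outside, 90 mm to +y.
- brown_hanger: Loose hanger with the DARK BROWN slip, 134 mm high, 80 wide (y), 66 deep (x), about 0.4 kg, stands upright. Origin: middle of the lower edge of its upright 4 mm back plate (x -2 to 2 mm, 84 mm high). The slip stands on a shelf on the +x side, reaching x = 50 mm; the bent lip is on the -x side. So the lip goes outside the wall, plate and slip inside; once hung, the lower edge is 32 mm above the bench.
- brown_hanger_gap (a point): Middle of the gap's upper end, under the bend: 7 mm to -x of the plate's middle, 80 mm above its lower edge; axes as the hanger's. The bend (60 mm wide) rests here on the rim. The gap for the wall is 10 mm wide (x -2 to -12 mm from the plate's middle); the lip is 4 mm thick and ends 28 mm below the bend, 52 mm above the plate's lower edge.
- brown_hanger_grip (a point): Middle of the brown hanger's yellow upright grip tab, 109 mm above the hanger's lower edge; axes as the hanger's. The tab is 10 mm thick (x), 40 mm wide (y), and stands from 84 to 134 mm above the lower edge, directly over the back plate: pinch it from above across its thickness.
- brown_hanger_sample (a point): Centre of the dark brown slip (22 x 70 x 62 mm), 13.5 mm to +x of the hanger's back plate and 35 mm above its lower edge; axes as the hanger's.
- buff_hanger_grip (a point): Middle of the yellow grip tab of a second, identical hanger that holds a PALE BUFF slip, 109 mm above the bench; axes as for the brown one. Leave it alone.
- brick: Loose glazed brown brick 102 (x) x 215 (y) x 65 mm, origin at the centre of its underside. Leave it alone.
- straightedge: Loose steel straightedge 300 (x) x 32 (y) x 5 mm, origin at the centre of its underside. Leave it alone.
- tester: Loose rebound tester, red plastic body with black ends and steel plunger towards +x, about 240 (x) x 54 (y) x 55 mm; origin under the middle of the red body. Leave it alone.
- dividers: Loose pair of chrome dividers lying flat, 190 (x) x 68 (y) x 12 mm; origin on the bench between the legs. Leave them alone.
Things that resemble listed ones, but are neither listed nor needed, are in the scene too. What is shaped like the brown_hanger but turquoise is not meant.

How it is judged:
By the outcome, as a careful person would: the job done as asked, in the order asked, and still so for the second after the job is handed in, with the robot touching nothing.
It also fails if it takes over 43 s, if anything falls off the work surface, if the arm or the gripper's body presses on something with over 40 N, if the wrist force passes 120 N, or if a joint passes its speed limit or range.

ROBOT

A 7-joint arm with a two-finger parallel gripper is mounted at the origin on the work surface. World frame = base frame: x ahead of the robot, y to its left, z up, the work surface at z = 0. Lengths are in m, angles in degrees, forces in N, time in s.
With the tool pointing down it reaches from about 0.35 to 0.775 m from the base axis. Payload 3.1 kg.
Tool frame: the origin (TCP) lies midway between the tips of the shut fingers; the grasp point (between the pads) lies 19 mm behind it (grip_point_offset is the distance from the TCP to the grasp point, in m); z points along the fingers, y is the line along which they close (so a half turn about z gives the same grasp; the last joint's range is limited). The gripper opens to 85 mm and grips with 20 to 120 N. Pads are 22 mm wide; open, the fingers measure 114 mm over their backs; the gripper's body (76 mm by 85 mm) begins 54 mm behind the grasp point. The pads swing forward as they close: fully open they stand 13 mm farther back than shut.
Start: joints at [-71.03, 17.813, 0.802, 86.603, -0.252, 75.585, -1.558], TCP at [0.2, 0.512, 0.231] pointing down, gripper open.
Joint ranges: [-154.91, 154.91], [-16.99, 109.72], [-72.82, 74.43], [7.12, 147.25], [-82.49, 262.49], [11.32, 116.49], [-174.64, 174.64]. Speed limits (degrees/s): [159.86, 159.86, 180, 180, 180, 180, 180].

INTERFACE

Orientations are given as a 3x3 rotation matrix whose columns are the frame's x, y, z axes.
In Python, from station import read_state, get_image, close_job, grip_point_offset gives the robot as it stands.
- The arm moves only by the shell command python3 -m pendant 'ROWS' [FORCE]. ROWS is a JSON object of lists of equal length, an entry for each row: "jaw": the finger opening in m, from 0 to 0.0854; "travel": the shift along the tool's x, y, z in m, a list of three; "yaw": the turn about the tool's z in degrees. A call has 1 to 12 rows; each row is the pose to reach, as a shift and turn from the pose commanded when the call began, along the tool's axes at that moment; what a row does not reach only later rows make up. A row lasts 1/12 s, in which the tool goes at most 41.7 mm and 7.16 degrees, less where a joint would pass 70% of its speed; a pose out of reach is approached as far as the arm can. A call with a gripper value outside its range is refused whole. The fingers move at their own pace and stop on an object; FORCE is the grip in N (left out, the last holds). Time passes only in rows, so rows that repeat a pose let the fingers close. It gives the time, the measured TCP pose, the force, the opening and the grip force at its end, in the units of the state.
- read_state(): the state, without advancing time (a new reading comes with each control period).
- get_image(name): name is "scene" or "top" or "wrist"; returns a dict with "img" (384x512x3 uint8, red, green, blue), "mtx" (3x3 intrinsics, pixels), "rvec" (rotation vector, rad) and "tvec" (3), from world to camera coordinates, as OpenCV has them. Camera axes: x right, y down, z forward; pixel columns grow to the right and rows downward; lengths in m; the calibration is good to about 2 mm. A picture is of the moment at which its call begins. There is no depth.
- close_job(): hands the job in; it is judged then, once.
The state is a dict: "clock": time; "joint_pos": joint angles; "joint_vel": joint speeds; "joint_efforts": joint torques, N m; "position": TCP position; "tool_rot": TCP orientation; "force": force on the tool from outside, world axes, zero at the start; "moment": the same for the moment, N m; "grip_width": finger opening in m; "gripper_force": force on a finger pad.
Only numpy, scipy, OpenCV 4.12 (cv2) and the standard library are available. Lean on these libraries where they do the work, as an engineer would, in place of code of your own. Each camera call takes 0.05 s, during which the arm holds its last target. There are 200 camera calls.

## Working session

There is one attempt and no reset: what is moved stays moved. The work goes in short steps, Python scripts to look and compute and a shell command to move; the robot and the scene stay as the last step left them, time stands still between calls to the robot, and variables do not carry over. Pictures are saved under pics/ and viewed, at most 10 in all, crops included, and the job is handed in when it is done.

```bash
mkdir -p pics; python3 - <<'E'
from station import *
import cv2
for n in("scene","top"):
    d=get_image(n); cv2.imwrite(f"pics/{n}0.png",d["img"][:,:,::-1]); 
    R=cv2.Rodrigues(d["rvec"])[0]; print(n,(-R.T@d["tvec"].reshape(3)).round(3),R.round(2).tolist())
s=read_state();print(s["clock"],s["position"],s["tool_rot"],s["force"],grip_point_offset)
E
```

```text
scene [1.387 0.083 0.884] [[-0.2, 0.98, -0.02], [0.66, 0.12, -0.74], [-0.73, -0.16, -0.67]]
top [ 0.321 -0.122  1.451] [[0.0, -1.0, -0.01], [-0.99, -0.0, -0.17], [0.17, 0.01, -0.99]]
0.1 [0.20005163 0.51162805 0.23031077] [[-9.31340224e-01  3.64149495e-01 -7.29279014e-04]
 [ 3.64150221e-01  9.31338062e-01 -2.00781127e-03]
 [-5.19381546e-05 -2.13552251e-03 -9.99997718e-01]] [0.27444884 1.29439842 0.4201465 ] 0.0187
```

View pics/scene0.png

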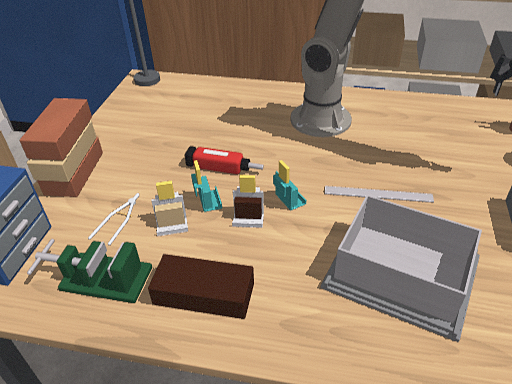

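View pics/top0.png

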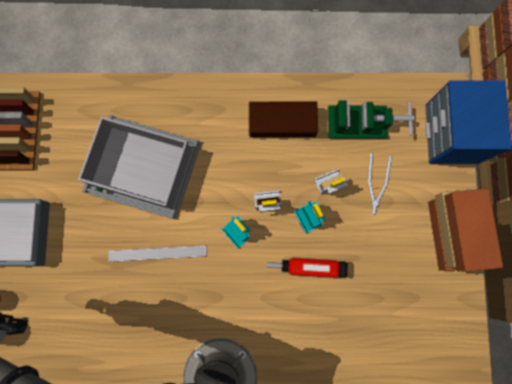

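The brown hanger is at top-view pixel (268,200) and scene pixel (248,200). The tub's front wall is the lower edge, from (85,185) to (178,215) in the top view. Next I'll take zoomed crops.

```bash
cat > h.py <<'E'
import cv2,numpy as np
def cam(d):
    R=cv2.Rodrigues(np.asarray(d["rvec"],float))[0]; return R,-R.T@np.asarray(d["tvec"],float).reshape(3)
def ray(d,uv):
    R,C=cam(d); uv=np.atleast_2d(np.asarray(uv,float))
    K=np.asarray(d["mtx"],float); p=np.c_[uv,np.ones(len(uv))]@np.linalg.inv(K).T
    return C,p@R
def onz(d,uv,z):
    C,r=ray(d,uv); return C+r*((z-C[2])/r[:,2])[:,None]
def two(d1,u1,d2,u2):
    A=np.zeros((3,3));b=np.zeros(3);L=[]
    for d,u in((d1,u1),(d2,u2)):
        C,r=ray(d,u);r=r[0]/np.linalg.norm(r[0]);P=np.eye(3)-np.outer(r,r);A+=P;b+=P@C;L.append((P,C))
    x=np.linalg.solve(A,b); return x,[np.linalg.norm(P@(x-C)) for P,C in L]
def yellow(d):
    h=cv2.cvtColor(d["img"],cv2.COLOR_RGB2HSV); m=cv2.inRange(h,(22,150,120),(34,255,255))
    n,l,s,c=cv2.connectedComponentsWithStats(m); return m,l,s,c
E
python3 - <<'E'
from station import *
from h import *
import cv2
t=get_image("top");s=get_image("scene")
for n,d in(("top",t),("scene",s)):
    m,l,st,c=yellow(d)
    for i in range(1,len(st)):
        if st[i,4]>8:
            print(n,c[i].round(1),st[i],cv2.minAreaRect(np.argwhere(l==i)[:,::-1].astype(np.float32)), onz(d,c[i],.134)[0].round(3))
a=cv2.resize(t["img"][105:225,75:210],None,fx=4,fy=4,interpolation=cv2.INTER_CUBIC)
b=cv2.resize(t["img"][160:250,215:360],None,fx=5.5,fy=5,interpolation=cv2.INTER_CUBIC)
c=cv2.resize(s["img"][190:340,320:490],None,fx=4,fy=4,interpolation=cv2.INTER_CUBIC)
for n,x in(("a",a),("c",c)):cv2.imwrite(f"pics/{n}.png",x[:,:,::-1])
E
```

```text
top [337.7 181.2] [330 177  16   9  65] ((337.43817138671875, 181.3607940673828), (4.264453887939453, 16.550142288208008), 66.03751373291016) [ 0.559 -0.339  0.134]
top [268.9 202.1] [262 200  15   6  68] ((269.015380859375, 202.12310791015625), (4.713320255279541, 14.388028144836426), 82.87498474121094) [ 0.498 -0.142  0.134]
top [317.7 210.5] [313 204  10  13  71] ((317.7000427246094, 210.40003967285156), (13.86362075805664, 5.366562843322754), 63.43495178222656) [ 0.475 -0.28   0.134]
top [239.7 224.9] [235 220  10  11  47] ((239.70587158203125, 224.82351684570312), (13.449687957763672, 3.4708871841430664), 49.398704528808594) [ 0.433 -0.06   0.134]
scene [285.8 172.5] [279 162  10  21  50] ((285.3211364746094, 171.26698303222656), (21.48070526123047, 6.4743242263793945), 72.47443389892578) [ 0.471 -0.05   0.134]
scene [280.6 173. ] [279 167   5  13  28] ((280.7000427246094, 173.10000610351562), (12.279438018798828, 3.8450767993927), 82.87498474121094) [ 0.475 -0.062  0.134]
scene [198.2 175.9] [196 170   5  14  38] ((198.38414001464844, 176.45730590820312), (13.362215995788574, 3.312946081161499), 83.6598129272461) [ 0.523 -0.266  0.134]
scene [247.1 184.4] [240 177  15  15 149] ((247.0, 184.0), (14.0, 14.0), 90.0) [ 0.533 -0.137  0.134]
scene [165.1 191.1] [156 184  18  15 159] ((165.0192413330078, 190.59616088867188), (14.904827117919922, 15.493175506591797), 78.69007110595703) [ 0.593 -0.328  0.134]
```

View pics/a.png

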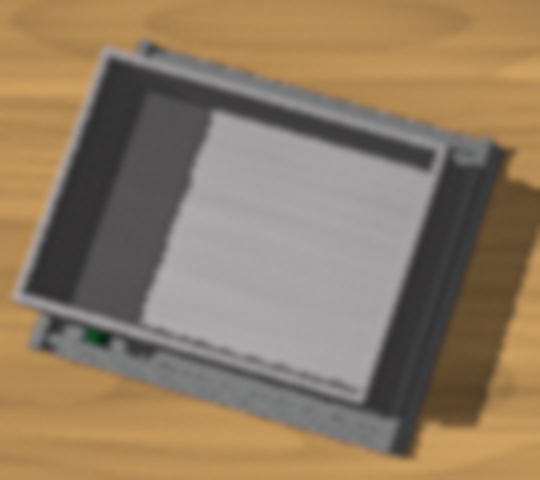

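View pics/c.png

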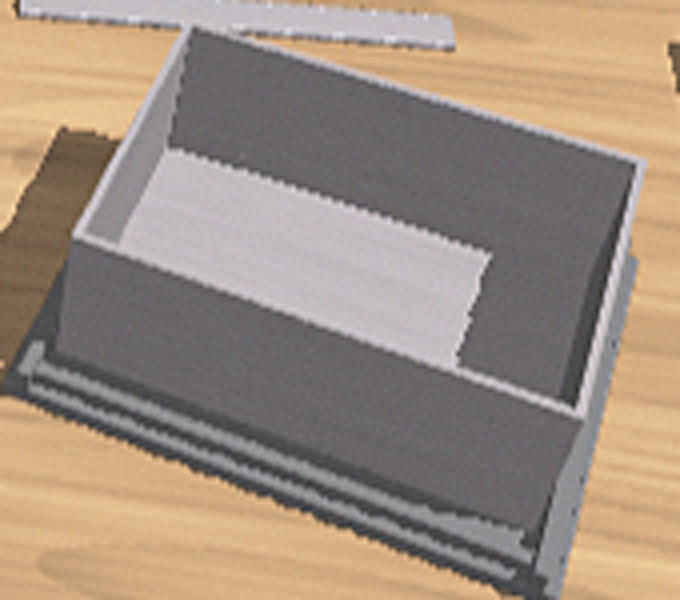

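Both views show the rim clearly. In the top crop the front corners are (14,299) and (366,402) and the back corners (107,50) and (446,147), with the green plug at (95,337), outside the +y end of the front wall.

```bash
python3 - <<'E'
from station import *
from h import *
t=get_image("top");s=get_image("scene")
T=np.array([(14,299),(366,402),(446,147),(107,50)])/4+(75-.375,105-.375)   # fl, fr, br, bl (l=+y)
S=np.array([(646,160),(190,25),(75,237),(583,415)])/4+(320-.375,190-.375)
P=[]
for a,b in zip(T,S):
    x,r=two(t,a,s,b);P.append(x);print(x.round(4),np.round(r,4),onz(t,a,.112)[0].round(4),onz(s,b,.112)[0].round(4))
Z=onz(t,T,.112);Y=onz(s,S,.112)
for Q in(Z,Y,(Z+Y)/2):
    f=(Q[0]+Q[1])/2;b=(Q[2]+Q[3])/2;y=Q[0]-Q[1]+Q[3]-Q[2];
    print("front",f[:2].round(4),"len",np.linalg.norm(Q[0]-Q[1]).round(4),np.linalg.norm(f-b).round(4),"yawy",np.degrees(np.arctan2(-y[0],y[1])).round(2),"yawx",np.degrees(np.arctan2(*(b-f)[1::-1])).round(2))
print(two(t,(268.9,202.1),s,(247.1,180)))
tr=onz(t,np.array([(45,347)])/4+(75,105),0.01);print(tr)
q=read_state();R=q["tool_rot"];d=np.array([.50,-.14,.27])-q["position"];print("travel",(R.T@d).round(4),q["force"])
E
```

```text
[0.5671 0.4148 0.1105] [0.0007 0.0007] [0.5669 0.4149 0.112 ] [0.569  0.4134 0.112 ]
[0.4925 0.1568 0.1062] [0.001 0.001] [0.4918 0.1547 0.112 ] [0.4988 0.1573 0.112 ]
[0.6827 0.102  0.1094] [0.0008 0.0008] [0.6819 0.1024 0.112 ] [0.6853 0.1012 0.112 ]
[0.7566 0.3584 0.1106] [0.0002 0.0002] [0.7562 0.3581 0.112 ] [0.7578 0.3577 0.112 ]
front [0.5294 0.2848] len 0.2708 0.1974 yawy -16.14 yawx -16.04
front [0.5339 0.2853] len 0.2656 0.1958 yawy -15.56 yawx -16.58
front [0.5317 0.2851] len 0.2682 0.1966 yawy -15.85 yawx -16.31
(array([ 0.50059538, -0.14328347,  0.12009384]), [np.float64(0.0010219026809427537), np.float64(0.0010219026809427853)])
[[0.54630226 0.42758445 0.01      ]]
travel [-0.5166 -0.4981 -0.0387] [ 0.47414539 -0.01091391  0.07222556]
```

Both views agree on the rim: about 0.270 x 0.198 m at z ≈ 0.11, yaw about -16°. I'll move above the hanger now.

```bash
python3 -m pendant '{"jaw":[0.085,0.085,0.085,0.085,0.085,0.085,0.085,0.085,0.085,0.085,0.085,0.085],"travel":[[-0.03,-0.028,-0.039],[-0.06,-0.055,-0.039],[-0.09,-0.085,-0.039],[-0.12,-0.114,-0.039],[-0.15,-0.144,-0.039],[-0.18,-0.173,-0.039],[-0.21,-0.202,-0.039],[-0.24,-0.231,-0.039],[-0.27,-0.26,-0.039],[-0.3,-0.289,-0.039],[-0.32,-0.308,-0.039],[-0.34,-0.327,-0.039]],"yaw":[6,12,18,24,30,36,42,48,54,60,66,68]}' 40
python3 - <<'E'
from station import *
import numpy as np
q=read_state();R=q["tool_rot"];print(np.round(R,3),R.T@(np.array([.44,-.14,.29])-q["position"]))
E
```

```text
clock: 1.3
position: [0.3989, 0.0795, 0.2707]
tool_rot: [[-0.002, 1.0, 0.002], [1.0, 0.002, -0.0], [-0.0, 0.002, -1.0]]
force: [0.9, 0.5, -0.3]
grip_width: 0.085
gripper_force: 0.0
[[-0.002  1.     0.002]
 [ 1.     0.002 -0.   ]
 [-0.     0.002 -1.   ]] [-0.21961378  0.04056461 -0.01910478]
```

```bash
python3 -m pendant '{"jaw":[0.085,0.085,0.085,0.085,0.085,0.085,0.085,0.085],"travel":[[-0.035,0.015,0],[-0.07,0.03,0],[-0.105,0.05,0],[-0.14,0.065,0],[-0.17,0.08,0],[-0.2,0.095,0],[-0.222,0.101,0],[-0.222,0.101,0]],"yaw":[0,0,0,0,0,0,0,0]}'
python3 - <<'E'
from station import *
from h import *
q=read_state();print(q["position"],q["force"])
d=get_image("wrist");R,C=cam(d);print(C,R.round(2))
cv2.imwrite("pics/w1.png",d["img"][:,:,::-1])
m,l,st,c=yellow(d)
for i in range(1,len(st)):
    if st[i,4]>50: print(c[i],st[i],cv2.minAreaRect(np.argwhere(l==i)[:,::-1].astype(np.float32)),onz(d,c[i],.134))
E
```

```text
clock: 1.97
position: [0.5013, -0.1438, 0.2703]
tool_rot: [[-0.002, 1.0, 0.0], [1.0, 0.002, -0.006], [-0.006, 0.0, -1.0]]
force: [-0.8, -1.1, -0.3]
grip_width: 0.085
gripper_force: 0.0
[ 0.50126715 -0.14375169  0.27031062] [-0.81982819 -1.06165604 -0.28217017]
[ 0.50029307 -0.06766681  0.41206119] [[ 1.    0.    0.  ]
 [ 0.   -0.95  0.3 ]
 [ 0.   -0.3  -0.95]]
[191.38580931  93.50332594] [173  77  40  35 451] ((191.66827392578125, 93.01427459716797), (12.443620681762695, 43.994529724121094), 49.843997955322266) [[ 0.43685933 -0.05841075  0.134     ]]
[256.74514563 175.42475728] [251 153  13  45 412] ((256.5674133300781, 174.93121337890625), (44.16161346435547, 9.626509666442871), 83.0887680053711) [[ 0.4991989  -0.13859754  0.134     ]]
[244.29 268.77] [231 261  24  14 200] ((242.2706756591797, 267.60174560546875), (12.155458450317383, 22.90159034729004), 86.633544921875) [[ 0.48491207 -0.25026734  0.134     ]]
[238.33974359 291.49358974] [224 284  30  16 156] ((238.46575927734375, 291.4246520996094), (5.627719879150391, 30.124853134155273), 65.55604553222656) [[ 0.4774294  -0.28152015  0.134     ]]
[299.56923077 311.42564103] [295 294  12  30 195] ((299.5577697753906, 308.875732421875), (29.87923812866211, 9.047403335571289), 81.25383758544922) [[ 0.55195083 -0.31024581  0.134     ]]
```

View pics/w1.png

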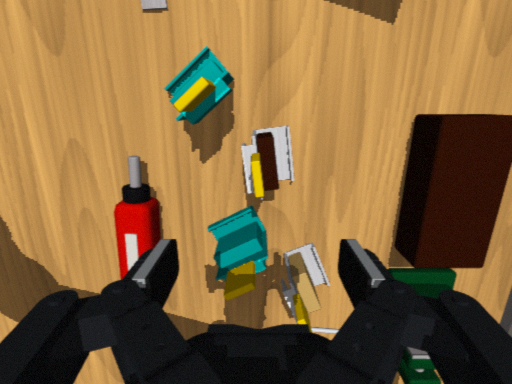

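The wrist view shows the brown hanger's tab at (257,175), with the slip to its right (+x) and the lip to its left, yawed slightly positive. Next I'll get the precise yaw and centre.

```bash
python3 - <<'E'
from station import *
from h import *
d=get_image("wrist");m,l,st,c=yellow(d)
hsv=cv2.cvtColor(d["img"],cv2.COLOR_RGB2HSV)
i=[k for k in range(1,len(st)) if abs(c[k]-(256,175)).max()<5][0]
p=np.argwhere(l==i)[:,::-1]
for v in range(150,200,4):
    r=p[p[:,1]==v]
    if len(r):
        e=onz(d,[(r[:,0].min()-.5,v),(r[:,0].max()+.5,v)],.134);print(v,r[:,0].min(),r[:,0].max(),e[:,:2].round(4).tolist(),hsv[v,int(r[:,0].mean())])
# brown slip
b=cv2.inRange(hsv,(0,60,10),(20,255,90));n,l2,s2,c2=cv2.connectedComponentsWithStats(b)
for k in range(1,n):
    if s2[k,4]>100 and abs(c2[k]-(268,160)).max()<25:
        q=np.argwhere(l2==k)[:,::-1];print(s2[k]);
        for v in range(132,190,6):
            r=q[q[:,1]==v,0]
            if len(r):print(v,r.min(),r.max(),onz(d,[(r.min()-.5,v),(r.max()+.5,v)],.066)[:,:2].round(4).tolist())
E
```

```text
158 252 259 [[0.4934, -0.1166], [0.5016, -0.1165]] [ 24 255 156]
162 252 259 [[0.4934, -0.1207], [0.5016, -0.1207]] [ 24 255 163]
166 251 260 [[0.4924, -0.1249], [0.5027, -0.1248]] [ 26 255 236]
170 252 260 [[0.4934, -0.1291], [0.5027, -0.1291]] [ 26 255 234]
174 252 261 [[0.4934, -0.1334], [0.5038, -0.1333]] [ 26 255 232]
178 252 261 [[0.4934, -0.1376], [0.5038, -0.1376]] [ 26 255 235]
182 253 262 [[0.4944, -0.142], [0.5049, -0.1419]] [ 26 255 233]
186 253 262 [[0.4944, -0.1463], [0.5049, -0.1463]] [ 26 255 234]
190 254 263 [[0.4955, -0.1507], [0.506, -0.1506]] [ 26 255 233]
194 255 263 [[0.4965, -0.1551], [0.5061, -0.1551]] [ 26 255 233]
198 255 264 [[0.4966, -0.1596], [0.5072, -0.1596]] [ 26 255 234]
[257 136  22  60 869]
138 258 271 [[0.4993, -0.1041], [0.5167, -0.104]]
144 257 273 [[0.4981, -0.1115], [0.5193, -0.1114]]
150 258 273 [[0.4994, -0.119], [0.5195, -0.1189]]
156 260 274 [[0.5019, -0.1266], [0.5209, -0.1265]]
162 261 275 [[0.5033, -0.1343], [0.5224, -0.1342]]
168 262 275 [[0.5046, -0.1421], [0.5226, -0.142]]
174 263 276 [[0.506, -0.15], [0.5241, -0.1499]]
180 263 277 [[0.5061, -0.158], [0.5256, -0.1579]]
186 264 278 [[0.5075, -0.1661], [0.5271, -0.166]]
```

The tab centre is (0.500, -0.142) and the yaw about 7.5°; the 10 mm thickness and 38 mm width match the spec. I'll descend and grip.

```bash
python3 -m pendant '{"jaw":[0.06,0.06,0.06,0.06,0.06,0.06,0.06,0.06,0.06],"travel":[[0.002,-0.001,0.02],[0.002,-0.001,0.045],[0.002,-0.001,0.075],[0.002,-0.001,0.105],[0.002,-0.001,0.135],[0.002,-0.001,0.155],[0.002,-0.001,0.17],[0.002,-0.001,0.176],[0.002,-0.001,0.176]],"yaw":[-3.7,-7.4,-7.4,-7.4,-7.4,-7.4,-7.4,-7.4,-7.4]}' 30
python3 - <<'E'
from station import *
from h import *
for n in("wrist",):
    d=get_image(n);cv2.imwrite("pics/w2.png",d["img"][:,:,::-1])
E
```

```text
clock: 2.82
position: [0.4992, -0.1327, 0.093]
tool_rot: [[-0.142, 0.99, -0.003], [0.99, 0.142, 0.002], [0.002, -0.003, -1.0]]
force: [-0.0, -0.3, 0.9]
grip_width: 0.06
gripper_force: 0.0
```

View pics/w2.png

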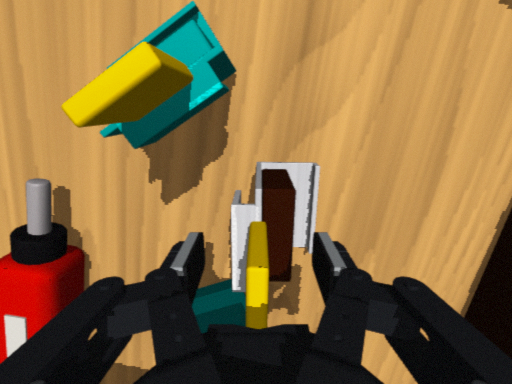

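The tab at (257,270) is upright and centred between the fingers (203 and 315). The tool is 9 mm off along y, so I'll shift it and close.

```bash
python3 -m pendant '{"jaw":[0.06,0.06,0.06,0.03,0.01,0.004,0.004,0.004,0.004,0.004,0.004,0.004],"travel":[[-0.005,0,0],[-0.009,0,0],[-0.009,0,0],[-0.009,0,0],[-0.009,0,0],[-0.009,0,0],[-0.009,0,0],[-0.009,0,0],[-0.009,0,0],[-0.009,0,0],[-0.009,0,0],[-0.009,0,0]],"yaw":[0,0,0,0,0,0,0,0,0,0,0,0]}' 60
```

```text
clock: 3.87
position: [0.5012, -0.1438, 0.0941]
tool_rot: [[-0.14, 0.99, -0.001], [0.99, 0.14, 0.0], [0.0, -0.001, -1.0]]
force: [-1.8, -0.1, -0.3]
grip_width: 0.0095
gripper_force: 60.9
```

The grip is firm (9.5 mm opening, 60 N). I'll lift clear and carry it to above the tub interior.

```bash
python3 -m pendant '{"jaw":[0.004,0.004,0.004,0.004,0.004,0.004,0.004,0.004,0.004,0.004],"travel":[[0,0,-0.008],[0,0,-0.022],[0,0,-0.042],[0,0,-0.065],[0,0,-0.09],[0,0,-0.115],[0,0,-0.135],[0,0,-0.15],[0,0,-0.157],[0,0,-0.157]],"yaw":[0,0,0,0,0,0,0,0,0,0]}'
python3 -m pendant '{"jaw":[0.004,0.004,0.004,0.004,0.004,0.004,0.004,0.004,0.004,0.004,0.004,0.004],"travel":[[0.008,0.002,0],[0.023,0.006,0],[0.045,0.012,0],[0.072,0.018,0],[0.1,0.025,0],[0.128,0.032,0],[0.156,0.039,0],[0.184,0.047,0],[0.208,0.053,0],[0.226,0.058,0],[0.236,0.061,0],[0.24,0.062,0]],"yaw":[0,2,4,6,8,10,13,16,19,22,24.1,24.1]}'
python3 - <<'E'
from station import *
import numpy as np
q=read_state();R=q["tool_rot"];print(R.T@(np.array([.5493,.2793,.254])-q["position"]),q["force"],q["grip_width"])
E
```

```text
clock: 4.7
position: [0.5025, -0.1442, 0.2529]
tool_rot: [[-0.14, 0.99, 0.003], [0.99, 0.14, -0.0], [-0.001, 0.003, -1.0]]
force: [1.1, -0.7, -4.5]
grip_width: 0.0093
gripper_force: 60.4
clock: 5.7
position: [0.5279, 0.1068, 0.2489]
tool_rot: [[0.272, 0.962, -0.004], [0.962, -0.272, 0.001], [-0.001, -0.004, -1.0]]
force: [-0.4, 0.1, -3.3]
grip_width: 0.0089
gripper_force: 60.3
[ 0.17184397 -0.02633778 -0.00504555] [-0.385636    0.05887647 -3.26210399] 0.008942798113431754
```

```bash
python3 -m pendant '{"jaw":[0.004,0.004,0.004,0.004,0.004,0.004,0.004,0.004,0.004,0.004,0.004],"travel":[[0.008,-0.001,-0.002],[0.024,-0.004,-0.002],[0.046,-0.007,-0.002],[0.07,-0.011,-0.002],[0.095,-0.015,-0.002],[0.12,-0.019,-0.002],[0.143,-0.022,-0.002],[0.16,-0.025,-0.002],[0.17,-0.026,-0.002],[0.172,-0.026,-0.002],[0.172,-0.026,-0.002]],"yaw":[0,0,0,0,0,0,0,0,0,0,0.3]}'
python3 - <<'E'
from station import *
from h import *
q=read_state();print(q["position"],q["force"])
d=get_image("wrist");s=get_image("scene")
cv2.imwrite("pics/w3.png",np.hstack([d["img"][:,:,::-1][:, 100:420],cv2.resize(s["img"][100:290,320:480],None,fx=2,fy=2.02)[:384,:,::-1]]))
E
```

```text
clock: 6.62
position: [0.552, 0.2742, 0.2527]
tool_rot: [[0.282, 0.959, -0.001], [0.959, -0.282, -0.002], [-0.002, -0.0, -1.0]]
force: [0.0, -0.1, -3.3]
grip_width: 0.0092
gripper_force: 60.4
[0.55199965 0.2741803  0.25273617] [ 0.0144255  -0.09502572 -3.32249699]
```

View pics/w3.png

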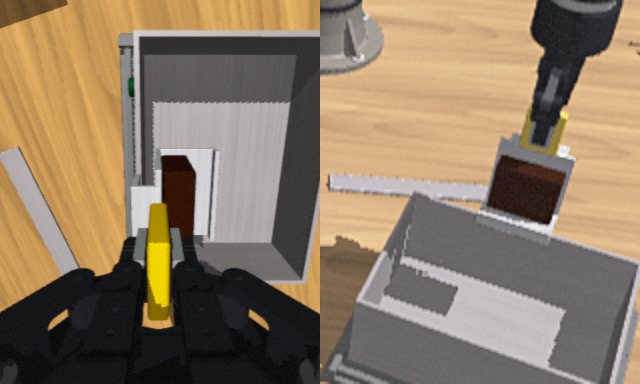

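The hanger hangs upright and parallel to the front wall, with the plate on the inner side. I'll lower it so the plate is below the rim and the lip still above, then feel toward the wall.

```bash
python3 -m pendant '{"jaw":[0.004,0.004,0.004,0.004,0.004,0.004,0.004,0.004],"travel":[[0,0,0.006],[0,0,0.018],[0,0,0.032],[0,0,0.046],[0,0,0.06],[0,0,0.069],[0,0,0.074],[0,0,0.074]],"yaw":[0,0,0,0,0,0,0,0]}'
python3 -m pendant '{"jaw":[0.004,0.004,0.004,0.004,0.004,0.004],"travel":[[0,-0.002,0],[0,-0.004,0],[0,-0.006,0],[0,-0.008,0],[0,-0.008,0],[0,-0.008,0]],"yaw":[0,0,0,0,0,0]}'
```

```text
clock: 7.38
position: [0.5512, 0.2739, 0.178]
tool_rot: [[0.283, 0.959, -0.002], [0.959, -0.283, -0.001], [-0.002, -0.002, -1.0]]
force: [-0.2, 0.4, -3.5]
grip_width: 0.0092
gripper_force: 60.2
clock: 7.88
position: [0.5443, 0.2775, 0.1797]
tool_rot: [[0.281, 0.96, 0.001], [0.96, -0.281, 0.0], [0.001, 0.0, -1.0]]
force: [-0.8, 0.1, -3.8]
grip_width: 0.0093
gripper_force: 60.4
```

```bash
python3 -m pendant '{"jaw":[0.004,0.004,0.004,0.004,0.004,0.004],"travel":[[0,-0.001,0],[0,-0.002,0],[0,-0.003,0],[0,-0.004,0],[0,-0.004,0],[0,-0.004,0]],"yaw":[0,0,0,0,0,0]}' | grep -E 'pos|force'
python3 -m pendant '{"jaw":[0.004,0.004,0.004,0.004],"travel":[[0,-0.001,0],[0,-0.0015,0],[0,-0.0015,0],[0,-0.0015,0]],"yaw":[0,0,0,0]}'| grep -E 'pos|force'
```

```text
position: [0.5404, 0.2783, 0.1793]
force: [0.5, 0.1, -2.7]
gripper_force: 60.3
position: [0.539, 0.2788, 0.1793]
force: [-0.1, 0.3, -3.6]
gripper_force: 60.4
```

```bash
python3 -m pendant '{"jaw":[0.004,0.004,0.004,0.004],"travel":[[0,-0.001,0],[0,-0.001,0],[0,-0.001,0],[0,-0.001,0]],"yaw":[0,0,0,0]}'| grep -E 'pos|force'
```

```text
position: [0.5381, 0.279, 0.1793]
force: [-0.1, -0.8, -3.8]
gripper_force: 60.3
```

```bash
python3 -m pendant '{"jaw":[0.004,0.004,0.004,0.004],"travel":[[0,-0.001,0],[0,-0.001,0],[0,-0.001,0],[0,-0.001,0]],"yaw":[0,0,0,0]}'| grep -E 'pos|force'
```

```text
position: [0.5371, 0.2793, 0.1793]
force: [0.5, -0.1, -3.1]
gripper_force: 60.3
```

```bash
python3 -m pendant '{"jaw":[0.004,0.004,0.004,0.004],"travel":[[0,-0.001,0],[0,-0.001,0],[0,-0.001,0],[0,-0.001,0]],"yaw":[0,0,0,0]}'| grep -E 'pos|force'
```

```text
position: [0.5368, 0.2793, 0.1794]
force: [2.1, 0.4, -5.7]
gripper_force: 60.2
```

```bash
python3 -m pendant '{"jaw":[0.004,0.004,0.004,0.004],"travel":[[0,-0.001,0],[0,-0.001,0],[0,-0.001,0],[0,-0.001,0]],"yaw":[0,0,0,0]}'| grep -E 'pos|force'
```

```text
position: [0.5364, 0.2794, 0.1795]
force: [4.7, -1.0, -6.4]
gripper_force: 59.9
```

Contact came at TCP x≈0.537 with about 4 N, matching the vision estimate. I'll back off 2.5 mm so the gap is centred on the wall, check, then lower.

```bash
python3 -m pendant '{"jaw":[0.004,0.004,0.004,0.004,0.004],"travel":[[0,0.002,0],[0,0.004,0],[0,0.0044,0],[0,0.0044,0],[0,0.0044,0]],"yaw":[0,0,0,0,0]}'| grep -E 'pos|force'
python3 -m pendant '{"jaw":[0.004,0.004,0.004,0.004,0.004],"travel":[[0,0,0.005],[0,0,0.01],[0,0,0.015],[0,0,0.02],[0,0,0.02]],"yaw":[0,0,0,0,0]}'| grep -E 'pos|force'
python3 -m pendant '{"jaw":[0.004,0.004,0.004,0.004,0.004],"travel":[[0,0,0.002],[0,0,0.004],[0,0,0.006],[0,0,0.008],[0,0,0.008]],"yaw":[0,0,0,0,0]}'| grep -E 'pos|force|rot'
```

```text
position: [0.5384, 0.279, 0.179]
force: [0.0, -0.3, -2.9]
gripper_force: 60.3
position: [0.5382, 0.2783, 0.1574]
force: [-0.3, -0.0, -3.2]
gripper_force: 60.2
position: [0.5392, 0.2785, 0.1509]
tool_rot: [[0.282, 0.96, -0.001], [0.96, -0.282, -0.0], [-0.001, -0.001, -1.0]]
force: [-0.3, 0.7, -3.1]
gripper_force: 60.3
```

```bash
python3 -m pendant '{"jaw":[0.004,0.004,0.004,0.004,0.004,0.004],"travel":[[0,0,0.004],[0,0,0.008],[0,0,0.012],[0,0,0.016],[0,0,0.019],[0,0,0.019]],"yaw":[0,0,0,0,0,0]}'| grep -E 'pos|force'
python3 -m pendant '{"jaw":[0.004,0.004,0.004,0.004,0.004],"travel":[[0,0,0.001],[0,0,0.002],[0,0,0.003],[0,0,0.003],[0,0,0.003]],"yaw":[0,0,0,0,0]}'| grep -E 'pos|force'
```

```text
position: [0.5387, 0.2784, 0.1312]
force: [0.2, 0.1, -3.1]
gripper_force: 60.4
position: [0.5395, 0.2786, 0.1294]
force: [-0.0, 0.9, -3.2]
gripper_force: 60.4
```

```bash
python3 -m pendant '{"jaw":[0.004,0.004,0.004,0.004],"travel":[[0,0,0.001],[0,0,0.0015],[0,0,0.0015],[0,0,0.0015]],"yaw":[0,0,0,0]}'| grep -E 'pos|force'
```

```text
position: [0.5394, 0.2786, 0.1278]
force: [0.7, -0.4, -3.6]
gripper_force: 60.4
```

```bash
python3 -m pendant '{"jaw":[0.004,0.004,0.004,0.004],"travel":[[0,0,0.001],[0,0,0.001],[0,0,0.001],[0,0,0.001]],"yaw":[0,0,0,0]}'| grep -E 'pos|force'
```

```text
position: [0.5394, 0.2786, 0.1268]
force: [0.5, 0.0, -3.1]
gripper_force: 60.4
```

```bash
python3 -m pendant '{"jaw":[0.004,0.004,0.004,0.004],"travel":[[0,0,0.0005],[0,0,0.001],[0,0,0.001],[0,0,0.001]],"yaw":[0,0,0,0]}'| grep -E 'pos|force'
```

```text
position: [0.5395, 0.2786, 0.126]
force: [-0.2, 0.6, -2.0]
gripper_force: 60.6
```

```bash
python3 -m pendant '{"jaw":[0.004,0.004,0.004,0.004],"travel":[[0,0,0.0005],[0,0,0.001],[0,0,0.001],[0,0,0.001]],"yaw":[0,0,0,0]}'| grep -E 'pos|force'
```

```text
position: [0.5396, 0.2786, 0.126]
force: [-2.5, -1.3, 5.2]
gripper_force: 61.7
```

The bend seated at exactly the predicted height (TCP 0.126). To make it hang upright, I'll ease the plate against the inner face before releasing.

```bash
python3 -m pendant '{"jaw":[0.004,0.004,0.004,0.004,0.004,0.004],"travel":[[0,0,-0.0012],[0,-0.001,-0.0012],[0,-0.002,-0.0012],[0,-0.0024,-0.0012],[0,-0.0024,-0.0012],[0,-0.0024,-0.0012]],"yaw":[0,0,0,0,0,0]}'| grep -E 'pos|force'
python3 -m pendant '{"jaw":[0.004,0.004,0.004,0.004],"travel":[[0,0,0.0006],[0,0,0.0008],[0,0,0.0008],[0,0,0.0008]],"yaw":[0,0,0,0]}'| grep -E 'pos|force'
```

```text
position: [0.5375, 0.2792, 0.126]
force: [1.5, -0.6, -0.8]
gripper_force: 60.8
position: [0.5376, 0.2793, 0.126]
force: [-0.1, -1.6, 5.7]
gripper_force: 61.5
```

```bash
python3 -m pendant '{"jaw":[0.012,0.016,0.022,0.03,0.038,0.045,0.045,0.045],"travel":[[0,0,0],[0,0,0],[0,0,0],[0,0,0],[0,0,0],[0,0,0],[0,0,0],[0,0,0]],"yaw":[0,0,0,0,0,0,0,0]}' 20
python3 -m pendant '{"jaw":[0.045,0.045,0.045,0.045,0.045,0.045,0.045,0.045,0.045,0.045],"travel":[[0,0,-0.006],[0,0,-0.018],[0,0,-0.034],[0,0,-0.052],[0,0,-0.075],[0,0,-0.1],[0,0,-0.12],[0,0,-0.135],[0,0,-0.14],[0,0,-0.14]],"yaw":[0,0,0,0,0,0,0,0,0,0]}'
python3 - <<'E'
from station import *
from h import *
d=get_image("wrist");s=get_image("scene")
m,l,st,c=yellow(s);print([(c[i].round(1),st[i]) for i in range(1,len(st)) if st[i,4]>20])
cv2.imwrite("pics/w4.png",np.hstack([d["img"][:,:,::-1][:, 100:420],cv2.resize(s["img"][120:310,320:480],None,fx=2.5,fy=2.02)[:384,:,::-1]]))
E
```

```text
clock: 15.05
position: [0.5371, 0.2793, 0.1252]
tool_rot: [[0.282, 0.96, -0.0], [0.96, -0.282, -0.0], [-0.0, -0.0, -1.0]]
force: [0.3, -0.3, -1.0]
grip_width: 0.0453
gripper_force: 0.0
clock: 15.88
position: [0.5383, 0.2794, 0.2679]
tool_rot: [[0.282, 0.959, 0.004], [0.959, -0.282, 0.002], [0.003, 0.003, -1.0]]
force: [-0.3, 0.4, 0.2]
grip_width: 0.0449
gripper_force: 0.0
[(array([283.6, 171.2]), array([279, 161,  10,  22,  86], dtype=int32)), (array([198. , 175.1]), array([196, 169,   5,  14,  41], dtype=int32)), (array([165., 191.]), array([156, 184,  18,  15, 161], dtype=int32)), (array([421.2, 204.6]), array([411, 195,  22,  20, 157], dtype=int32))]
```

View pics/w4.png

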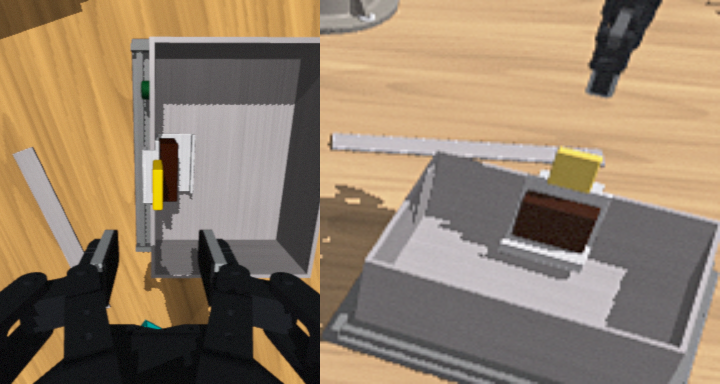

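The slip hangs inside the tub and upright, with the lip outside the front wall. The tab is at (157,185) in the wrist half and (577,170) in the scene half. The buff and turquoise tabs are within about 2 px of where they were, and the gripper is clear.

```bash
python3 -c "from station import *; print(close_job())"
```

```text
the job is handed in; nothing more can be done
None
```

The brown hanger is hooked over the tub's front wall, with the slip hanging upright inside and the bend down on the rim. It was released with the gripper clear, and the job was handed in after about 16 s of robot time.

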